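# Lock the access panel of the detector housing

## Robot

A 6-joint arm with a two-finger parallel gripper is mounted at the origin on a cart in front of the work surface, level with it; the furniture and walls round the work are solid. World frame = base frame: x ahead of the robot, y to its left, z up, the work surface at z = 0. Lengths are in m, angles in rad, forces in N, time in s.
With the tool pointing down it reaches from about 0.3 to 0.95 m from the base axis. Payload 3.1 kg.
Tool frame: the origin (TCP) lies at the very end of the fingers, on their centre line; the grasp point (between the pads) lies 19 mm behind it; z points along the fingers, y is the line along which they close (so a half turn about z gives the same grasp; the last joint's range is limited). The gripper opens to 85 mm and grips with 20 to 120 N. Pads are 22 mm wide; open, the fingers measure 114 mm over their backs; the gripper's body (76 mm by 85 mm) begins 54 mm behind the grasp point. The pads swing forward as they close: fully open they stand 13 mm farther back than shut.
Start: joints at [-1.171, 0.308, 1.634, -0, 1.2, -0.07], TCP at [0.283, -0.557, 0.231] pointing down, gripper open.
Joint ranges: [-3.06, 3.06], [-0.79, 1.96], [0.05, 2.63], [-1.19, 4.34], [0.05, 2.64], [-2.94, 2.94]. Speed limits (rad/s): [2.79, 2.79, 3.14, 3.14, 3.14, 3.14].

## Interface

Orientations are given as a unit quaternion [w, x, y, z].
In Python, from workcell import manip, imaging gives the robot as it stands. The module is installed in compiled form; this text tells all that it offers.
- The arm moves only by the shell command python3 -m pendant 'ROWS' [OPENING] [FORCE]. ROWS is JSON, a list of rows, each an object of numbers: "dx", "dy", "dz": the shift along the world's x, y, z scaled (see below); "yaw": the turn about the world's z scaled (see below). A call has 1 to 8 rows; each row shifts and turns the commanded pose from where the row before left it; what a row does not reach is not made up. The controller multiplies each number of a shift by 0.3 m and each number of a turn by 60 degrees. A row lasts 1/10 s, in which the tool goes at most 50 mm and 8.59 degrees, less where a joint would pass 70% of its speed; a pose out of reach is approached as far as the arm can. A call with a number of a shift or a turn outside -1 to 1 is refused whole. A call with a gripper value outside its range is refused whole. OPENING is the closure, from -1 (fully open) to 1 (shut), set as the call begins (- or left out, the last holds). The fingers move at their own pace and stop on an object; FORCE is the grip in N (left out, the last holds). Time passes only in rows, so rows that do not move let the fingers close. It gives the time, the measured TCP pose, the force, the opening and the grip force at its end, in the units of the state.
- manip.observe(): the state, without advancing time (a new reading comes with each control period).
- imaging.snapshot(name): name is "scene" or "top" or "wrist"; returns the picture (480x640x3 uint8, red, green, blue); there is no depth.
- imaging.calibration(name): a dict with "fx", "fy", "cx", "cy" (pixels), "R" (3x3) and "t" (3): a world point X has camera coordinates R X + t; the wrist camera has in their place "tool_from_camera" (4x4, takes a point from camera to tool coordinates, whose origin is the TCP and whose axes are the flange's). Camera axes: x right, y down, z forward; pixel columns grow to the right and rows downward; lengths in m; the calibration is good to about 2 mm. A picture is of the moment at which its call begins: read the wrist's pose just before it. calibration takes no time and is no camera call.
- manip.job_done(): hands the job in; it is judged then, once.
The state is a dict: "t": time; "qpos": joint angles; "dq": joint speeds; "effort": joint torques, N m; "tool_pos": TCP position; "ee_rot": TCP orientation; "contact_force": force on the tool from outside, world axes, zero at the start; "wrist_torque": the same for the moment, N m; "opening": opening from 0.0 (shut) to 1.0 (fully open); "grasp_force": force on a finger pad.
Only numpy, scipy, OpenCV 4.12 (cv2) and the standard library are available. Lean on these libraries where they do the work, as an engineer would, in place of code of your own. Each camera call takes 0.05 s, during which the arm holds its last target. There are 200 camera calls.

## Task

The access panel on top of the small grey detector housing stands ajar on its spring seal. Using only your fingertips, set them in the slot of the large black quarter-turn fastener, push the panel down fully shut, and while it is held down turn the fastener clockwise (seen from above) as far as it goes, so that the panel stays locked shut after you let go and move clear. Grip nothing, do not force the fastener, and leave the vial, the pot and the mirror mount beside the housing alone.

Things in the scene. Friction and masses are not known exactly. Their poses are not given: they have to be found in the camera images.
- slot_center (a point): On the turning axis of the quarter-turn fastener, on the floor of its slot: a metal disc, 100 mm across, on the panel, with two black half-moon cheeks leaving a slot 34 mm wide, 14 mm deep, right across, open at both ends. x runs along the slot to its red-marked end, z up along the axis. 101 mm above the table with the panel shut, about 111 mm ajar. Turning friction about 0.06 N m.
- slot_mark_end (a point): Point on the slot floor 32 mm from the axis towards the red-marked slot end (18 mm inside the rim); axes as slot_center. Closed fingertips set here can turn the fastener like a crank, pushing on a cheek. At joint value 0 this end points to the housing's right (its -y); locked, to the housing's front (its -x), at the green dot.
- fastener (a joint): Angle of the fastener, rad: 0 = open (stop), grows clockwise seen from above, 1.571 = locked (stop); starts at 0 to 0.45. Its cam tongue under the panel hits the side of a catch at about 0.7 to 0.9 while the panel is ajar and cannot pass; with the panel pressed shut it passes below the catch and then holds the panel down.
- panel (a joint): Opening of the access panel, rad: 0 = shut (stop), 0.12 = ajar (stop), where a spring holds it. White, 150 x 200 x 6 mm, hinged along its far edge (housing's +x side). The fastener's axis is 87 mm from the hinge; pressed there, the spring pushes back with about 2 N ajar to 6.5 N shut and lifts the panel again if it is let go unlocked.
- housing: Grey box fixed to the table, 150 x 200 mm and 90 mm high, origin at the centre of its underside, x towards the hinge (away from the robot), z up. The fastener's axis is 12 mm in front of its centre (x = -0.012, y = 0) with the panel shut.
- vial: Loose brown vial with white cap, 25 mm in diameter, 52 mm high, origin under its base; stands right of the housing. Not to be moved.
- pot: Loose white pot with a blue lid, 48 mm in diameter, 50 mm high, origin under its base; stands right of the housing. Not to be moved.
- post: Loose black mirror mount on a post, 58 x 46 x 98 mm, origin under its base; stands left of the housing. Not to be moved.

How it is judged:
By the outcome, as a careful person would: the job done as asked, in the order asked, and still so for the second after the job is handed in, with the robot touching nothing.
It also fails if it takes over 40 s, if anything falls off the work surface, if the arm or the gripper's body presses on something with over 40 N, if the wrist force passes 120 N, or if a joint passes its speed limit or range.

## Working session

There is one attempt and no reset: what is moved stays moved. The work goes in short steps, Python scripts to look and compute and a shell command to move; the robot and the scene stay as the last step left them, time stands still between calls to the robot, and variables do not carry over. Pictures are saved under pics/ and viewed, at most 10 in all, crops included, and the job is handed in when it is done.

```bash
mkdir -p pics; python3 - <<'E'
from workcell import manip, imaging
import cv2
s=manip.observe();print(s['t'],s['tool_pos'],s['ee_rot'],s['contact_force'],s['opening'])
for n in("scene","top"):
    cv2.imwrite(f"pics/{n}0.png",imaging.snapshot(n)[:,:,::-1]);c=imaging.calibration(n);print(n,c)
print(imaging.calibration("wrist"))
E
```

```text
0.0 [ 0.28260123 -0.55653417  0.2300351 ] [-1.14487368e-03  9.72536962e-01  2.32745593e-01 -1.86569718e-04] [-1.01193371 -1.11561342  0.29556431] 0.998351489114033
scene {'fx': 459.67776211046476, 'fy': 459.67776211046476, 'cx': 323.34100662013714, 'cy': 238.27330242954423, 'R': array([[ 0.58700904, -0.80943322, -0.015435  ],
       [-0.41645342, -0.2855569 , -0.86314762],
       [ 0.69425279,  0.51310341, -0.50471572]]), 't': array([-0.5758058 ,  0.26610008,  0.60946603])}
top {'fx': 500.5633387193528, 'fy': 500.5633387193528, 'cx': 320.13416256683195, 'cy': 243.9057042911602, 'R': array([[-0.00965285, -0.99989203, -0.01107964],
       [-0.99847114,  0.01024103, -0.05431862],
       [ 0.05442622,  0.01053837, -0.99846218]]), 't': array([-0.24755127,  0.5857464 ,  0.92521183])}
{'fx': 358.72249999498683, 'fy': 358.72249999498683, 'cx': 320.14319521887467, 'cy': 246.63260104007205, 'tool_from_camera': array([[ 7.70721013e-04, -9.51174160e-01, -3.08653726e-01,
         7.98572063e-02],
       [ 9.99999691e-01,  6.84406340e-04,  3.87914154e-04,
        -3.44490154e-04],
       [-1.57729352e-04, -3.08653929e-01,  9.51174394e-01,
        -1.43190923e-01],
       [ 0.00000000e+00,  0.00000000e+00,  0.00000000e+00,
         1.00000000e+00]])}
```

View pics/scene0.png

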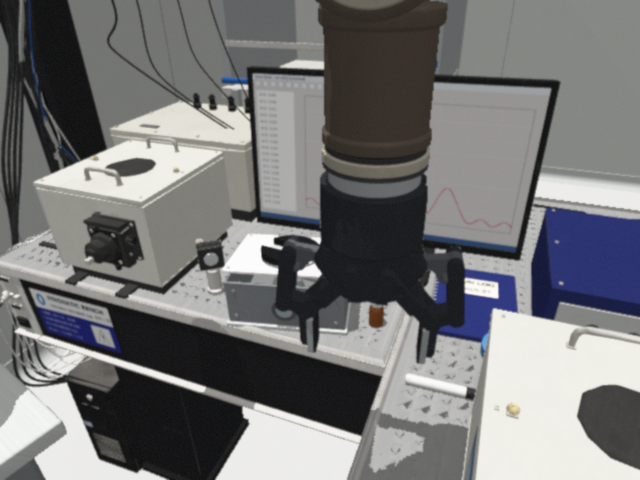

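View pics/top0.png

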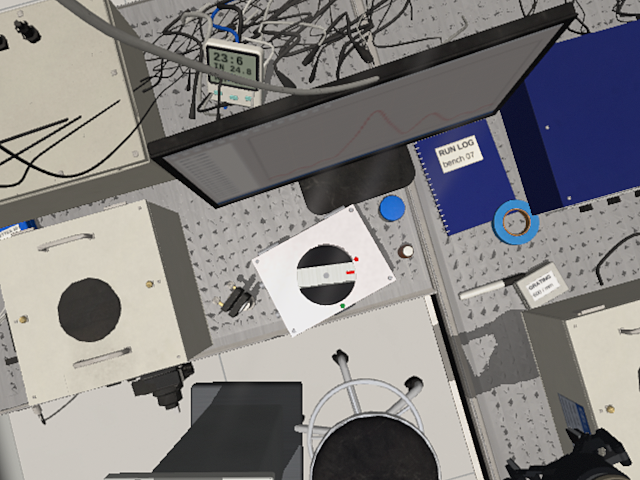

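The scene view shows the housing at about (290,285), with the gripper in front of it. In the top view the fastener is at about (326,274), its red marks are at about (352,270), and the green dot is at (342,306). The panel corners are (350,206), (396,277), (295,335) and (254,262). I'll enlarge the top view.

```bash
python3 - <<'E'
import cv2
i=cv2.imread("pics/top0.png")[195:345,240:440];cv2.imwrite("pics/topc.png",cv2.resize(i,None,fx=4,fy=4,interpolation=cv2.INTER_CUBIC))
E
```

```text
(no output)
```

View pics/topc.png

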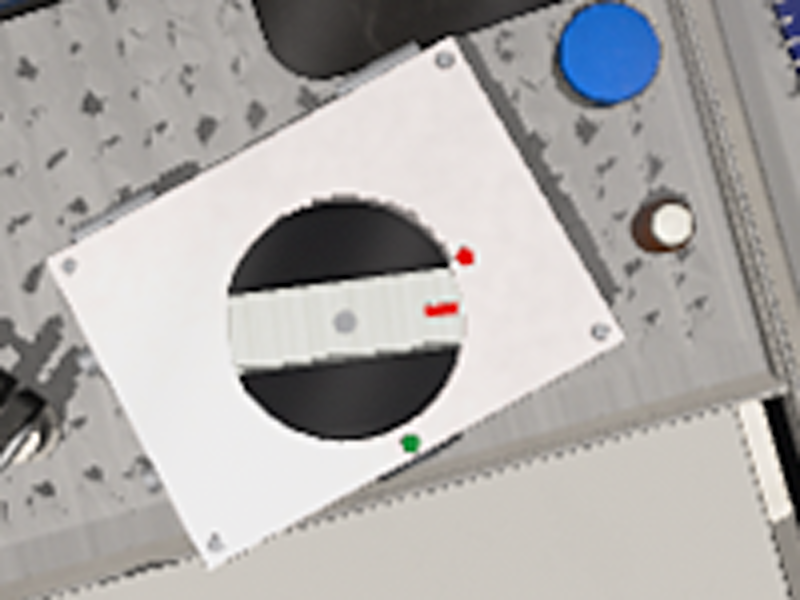

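```bash
cat > h.py <<'E'
import numpy as np, cv2
from scipy.spatial.transform import Rotation as Ro
from workcell import manip, imaging
def cam(n,s=None):
    c=imaging.calibration(n)
    if n=="wrist":
        q=np.array(s['ee_rot']);R=Ro.from_quat(q[[1,2,3,0]]).as_matrix();T=np.array(c['tool_from_camera'])
        return c,R@T[:3,:3],R@T[:3,3]+np.array(s['tool_pos'])
    R=np.array(c['R']);return c,R.T,-R.T@np.array(c['t'])
def ray(C,p):
    c,R,o=C;d=R@np.array([(p[0]-c['cx'])/c['fx'],(p[1]-c['cy'])/c['fy'],1.]);return o,d
def atz(C,p,z):
    o,d=ray(C,p);return o+d*(z-o[2])/d[2]
def tri(C1,p1,C2,p2):
    (a,u),(b,v)=ray(C1,p1),ray(C2,p2);A=np.stack([u,-v],1);k=np.linalg.lstsq(A,b-a,rcond=None)[0]
    P,Q=a+k[0]*u,b+k[1]*v;return (P+Q)/2,np.linalg.norm(P-Q)
def proj(C,X):
    c,R,o=C;p=R.T@(np.array(X)-o);return c['fx']*p[0]/p[2]+c['cx'],c['fy']*p[1]/p[2]+c['cy']
def yaw(s):
    q=np.array(s['ee_rot']);R=Ro.from_quat(q[[1,2,3,0]]).as_matrix()
    return np.degrees(np.arctan2(R[1,:2],R[0,:2])),R[:,2]
E
python3 - <<'E'
from h import *
C=cam("top");f=lambda x,y,z:atz(C,(240+(x+.5)/4-.5,195+(y+.5)/4-.5),z)
a=f(345,321,.111);m=f(441,309,.111);g=f(410,442,.108);r=f(464,256,.108)
print(a,m,g,r)
e=lambda v:np.degrees(np.arctan2(v[1],v[0]))
print("slot",e(m-a),"green",e(g-a),"red",e(r-a))
P=[f(*p,.105) for p in((455,38),(622,337),(210,566),(50,260))]
print(P,e(P[0]-P[1]),e(P[3]-P[2]),e(P[3]-P[0]))
print("vial",f(672,224,.052),"pot",f(608,52,.05))
s=manip.observe();print(yaw(s),s['qpos'])
E
```

```text
[ 0.52583846 -0.26352174  0.111     ] [ 0.5304779  -0.30384603  0.111     ] [ 0.47488048 -0.29027344  0.108     ] [ 0.55268699 -0.31396852  0.108     ]
slot -83.43679181751811 green -152.3016174425765 red -61.97742010179905
[array([ 0.64556705, -0.31157346,  0.105     ]), array([ 0.51793981, -0.38028055,  0.105     ]), array([ 0.42359729, -0.20575284,  0.105     ]), array([ 0.55280623, -0.13871636,  0.105     ])] 28.29543950883996 27.421292495450235 118.21947570793566
vial [ 0.56750204 -0.41092955  0.052     ] pot [ 0.64578195 -0.38383182  0.05      ]
(array([ 26.91795695, -63.0820216 ]), array([-8.42968219e-04,  2.03651262e-03, -9.99997571e-01])) [-1.17069286e+00  3.08969811e-01  1.63509076e+00  1.80893616e-05
  1.19973610e+00 -6.97102763e-02]
```

```bash
python3 - <<'E'
from h import *
A,B=cam("top"),cam("scene")
print(tri(A,(217,207),B,(258,222)),tri(A,(152,158),B,(250,70)),tri(A,(575,5),B,(558,84)))
E
python3 -m pendant '[{"dx":0.1,"dy":0.12,"yaw":-0.04},{"dx":0.1,"dy":0.12,"yaw":-0.04},{"dx":0.1,"dy":0.12,"yaw":-0.04},{"dx":0.1,"dy":0.12,"yaw":-0.04},{"dx":0.1,"dy":0.12,"yaw":-0.04},{"dx":0.1,"dy":0.12,"yaw":-0.04}]' 0.1 20
```

```text
(array([ 0.64875957, -0.06820651,  0.05867546]), np.float64(0.0015766209689286662)) (array([ 0.66947017, -0.06091891,  0.36895456]), np.float64(0.004954938417263492)) (array([ 0.84574602, -0.56254821,  0.36808989]), np.float64(0.003138742699170665))invalid input at $[0]: expected keys dx, dy, dz, yaw
```

```bash
python3 -m pendant '[{"dx":0.1,"dy":0.12,"dz":0,"yaw":-0.04},{"dx":0.1,"dy":0.12,"dz":0,"yaw":-0.04},{"dx":0.1,"dy":0.12,"dz":0,"yaw":-0.04},{"dx":0.1,"dy":0.12,"dz":0,"yaw":-0.04},{"dx":0.1,"dy":0.12,"dz":0,"yaw":-0.04},{"dx":0.1,"dy":0.12,"dz":0,"yaw":-0.04}]' 0.1 20
```

```text
t: 0.7
tool_pos: [0.4635, -0.3395, 0.2308]
ee_rot: [-0.0, 0.994, 0.108, -0.0]
contact_force: [0.4, -0.5, 0.2]
opening: 0.449
grasp_force: 0.0
```

```bash
cat > shot.py <<'E'
import sys,pickle; from h import *
n=sys.argv[1];s=manip.observe();im=imaging.snapshot("wrist")[:,:,::-1];cv2.imwrite(f"pics/{n}.png",im);pickle.dump(s,open(f"{n}.pkl","wb"))
E
python3 shot.py w1; python3 -m pendant '[{"dx":0.1,"dy":0.12,"dz":0,"yaw":-0.05},{"dx":0.1,"dy":0.12,"dz":0,"yaw":-0.05},{"dx":0.01,"dy":0.013,"dz":0,"yaw":0},{"dx":0,"dy":0,"dz":0,"yaw":0}]'; python3 shot.py w2; python3 -c "
import cv2,numpy as np
a=cv2.imread('pics/w1.png');b=cv2.imread('pics/w2.png')
cv2.imwrite('pics/w12.png',cv2.resize(np.vstack([a,b]),(400,600)) if 0 else np.hstack([cv2.resize(a,(400,300)),cv2.resize(b,(400,300))]))"
```

```text
t: 1.15
tool_pos: [0.5262, -0.2642, 0.2307]
ee_rot: [-0.0, 0.998, 0.059, -0.001]
contact_force: [0.6, -0.4, -0.3]
opening: 0.449
grasp_force: 0.0
```

View pics/w12.png

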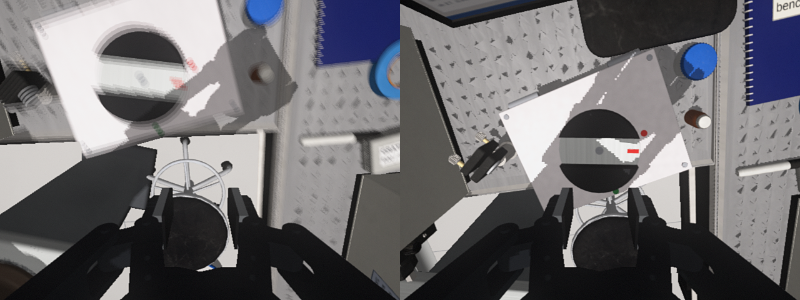

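The left frame is blurred by motion. In the right (w2) frame, at full scale, the hub is at about (320,242), the red mark at (374,242), and the slot runs roughly horizontal. I'll enlarge w2.

```bash
python3 -c "
import cv2
cv2.imwrite('pics/w2c.png',cv2.resize(cv2.imread('pics/w2.png')[165:315,240:400],None,fx=4,fy=4,interpolation=cv2.INTER_CUBIC))"
```

```text
(no output)
```

View pics/w2c.png

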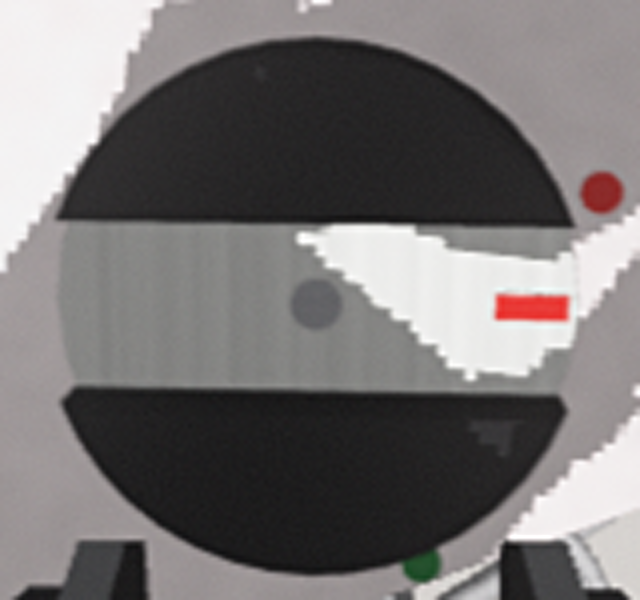

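The hub is at (315,304) in the crop and the red mark at (532,308). The slot edges are nearly level, so the tool is aligned to within about 1°.

```bash
python3 - <<'E'
from h import *; import pickle
s=pickle.load(open("w2.pkl","rb"));W=cam("wrist",s);T=cam("top")
f=lambda x,y:(240+(x+.5)/4-.5,165+(y+.5)/4-.5);t=lambda x,y:(240+(x+.5)/4-.5,195+(y+.5)/4-.5)
h,r=tri(T,t(345,321),W,f(315.5,304));print(h,r)
m,r=tri(T,t(441,309),W,f(532,308));print(m,r)
a=atz(W,f(315.5,304),.111);b=atz(W,f(532,308),.111)
print(a,b,np.degrees(np.arctan2(*(b-a)[[1,0]])))
print(yaw(s),s['tool_pos'],s['qpos'])
E
```

```text
[ 0.52579896 -0.26299751  0.11295046] 0.001052862222750174
[ 0.53036842 -0.30343893  0.11447453] 0.0005321919028040045
[ 0.52514861 -0.26253444  0.111     ] [ 0.52924749 -0.30385184  0.111     ] -84.33453522146944
(array([  6.72182552, -83.27819732]), array([-1.11021716e-03,  2.42871942e-04, -9.99999354e-01])) [ 0.52624311 -0.2641883   0.23071347] [-5.39014657e-01  2.40434772e-01  1.72122139e+00 -3.90736155e-04
  1.18101399e+00  9.14612552e-01]
```

```bash
python3 -m pendant '[{"dx":-0.002,"dy":0.004,"dz":-0.1,"yaw":-0.012},{"dx":0,"dy":0,"dz":-0.1,"yaw":0},{"dx":0,"dy":0,"dz":-0.1,"yaw":0},{"dx":0,"dy":0,"dz":-0.04,"yaw":0},{"dx":0,"dy":0,"dz":0,"yaw":0}]'; python3 shot.py w3
```

```text
t: 1.7
tool_pos: [0.5228, -0.2644, 0.1269]
ee_rot: [-0.001, 0.999, 0.05, -0.002]
contact_force: [-0.0, 0.4, 0.8]
opening: 0.445
grasp_force: 0.0
```

View pics/w3.png

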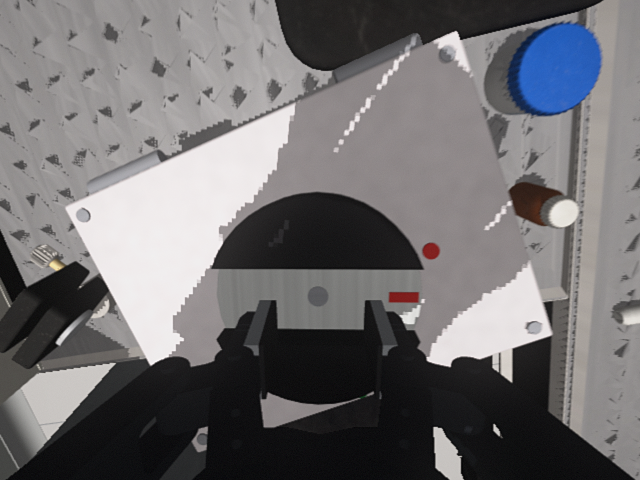

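The fingertips are just above the slot at (262,302) and (375,302). The hub is at (318,296), and the slot edges are at rows 268 and 330.

```bash
python3 - <<'E'
from h import *; import pickle
s=pickle.load(open("w3.pkl","rb"));W=cam("wrist",s)
a=atz(W,(318,296),.112);b=atz(W,(403,297),.112);print(a,b,np.degrees(np.arctan2(*(b-a)[[1,0]])))
print(yaw(s),s['tool_pos'],s['contact_force'])
t=np.array(s['tool_pos']);x=W[1]
R=Ro.from_quat(np.array(s['ee_rot'])[[1,2,3,0]]).as_matrix()
for y in(-.02,.02):
  for dx in(-.011,.011):print(proj(W,t+R@[dx,y,0]))
E
```

```text
[ 0.52576124 -0.26255521  0.112     ] [ 0.52941637 -0.30362682  0.112     ] -84.91441588790883
(array([  5.70239526, -84.2983621 ]), array([-0.00475466,  0.0024878 , -0.9999856 ])) [ 0.52277415 -0.26442199  0.12690983] [-0.01266737  0.44571279  0.84979474]
(np.float64(277.46512316176984), np.float64(338.52120930334587))
(np.float64(275.6626955516305), np.float64(294.79296806988623))
(np.float64(364.85603491542736), np.float64(338.580718039889))
(np.float64(366.8233613461835), np.float64(294.8575077600877))
```

```bash
python3 -m pendant '[{"dx":0.01,"dy":0.006,"dz":0,"yaw":-0.01},{"dx":0,"dy":0,"dz":-0.03,"yaw":0},{"dx":0,"dy":0,"dz":-0.02,"yaw":0},{"dx":0,"dy":0,"dz":0,"yaw":0}]'; python3 -m pendant '[{"dx":0,"dy":0,"dz":-0.015,"yaw":0},{"dx":0,"dy":0,"dz":0,"yaw":0}]'
```

```text
t: 2.15
tool_pos: [0.5277, -0.2619, 0.1135]
ee_rot: [-0.0, 0.999, 0.045, -0.001]
contact_force: [-0.3, 0.5, 0.9]
opening: 0.452
grasp_force: 0.0
t: 2.35
tool_pos: [0.5285, -0.2626, 0.1098]
ee_rot: [0.0, 0.999, 0.046, 0.0]
contact_force: [-1.0, 0.2, 3.0]
opening: 0.444
grasp_force: 1.3
```

```bash
python3 -m pendant '[{"dx":-0.007,"dy":0,"dz":-0.015,"yaw":0},{"dx":0,"dy":0,"dz":0,"yaw":0}]'; python3 -m pendant '[{"dx":0,"dy":0,"dz":-0.015,"yaw":0},{"dx":0,"dy":0,"dz":0,"yaw":0}]'
```

```text
t: 2.55
tool_pos: [0.5273, -0.2629, 0.1057]
ee_rot: [0.001, 0.999, 0.045, 0.001]
contact_force: [1.8, -0.4, 3.3]
opening: 0.45
grasp_force: 1.8
t: 2.75
tool_pos: [0.5267, -0.2631, 0.1013]
ee_rot: [0.001, 0.999, 0.045, 0.001]
contact_force: [-0.4, -1.6, 5.0]
opening: 0.454
grasp_force: 2.6
```

```bash
python3 -m pendant '[{"dx":0,"dy":0,"dz":-0.008,"yaw":0},{"dx":0,"dy":0,"dz":0,"yaw":0}]'
```

```text
t: 2.95
tool_pos: [0.5266, -0.2632, 0.0997]
ee_rot: [0.001, 0.999, 0.045, 0.0]
contact_force: [0.4, -1.0, 6.8]
opening: 0.452
grasp_force: 3.6
```

```bash
python3 -m pendant '[{"dx":0,"dy":0,"dz":-0.008,"yaw":0},{"dx":0,"dy":0,"dz":0,"yaw":0}]'; python3 -m pendant '[{"dx":0,"dy":0,"dz":-0.006,"yaw":0},{"dx":0,"dy":0,"dz":0,"yaw":0}]'
```

```text
t: 3.15
tool_pos: [0.5266, -0.2632, 0.0994]
ee_rot: [0.0, 0.999, 0.045, -0.0]
contact_force: [-4.6, 1.7, 17.5]
opening: 0.449
grasp_force: 9.0
t: 3.35
tool_pos: [0.5267, -0.2633, 0.0992]
ee_rot: [0.0, 0.999, 0.045, -0.0]
contact_force: [-7.6, 3.4, 24.5]
opening: 0.45
grasp_force: 12.8
```

The panel is down on its stop at z≈0.099. I'll ease off slightly and then turn clockwise.

```bash
python3 -m pendant '[{"dx":-0.002,"dy":0,"dz":0.005,"yaw":0},{"dx":0,"dy":0,"dz":0,"yaw":-0.1},{"dx":0,"dy":0,"dz":0,"yaw":-0.1},{"dx":0,"dy":0,"dz":0,"yaw":-0.1},{"dx":0,"dy":0,"dz":0,"yaw":0}]'; python3 -c "
from h import *
s=manip.observe();print(yaw(s)[0],s['wrist_torque'],s['qpos'][5])"
```

```text
t: 3.85
tool_pos: [0.5268, -0.2642, 0.0995]
ee_rot: [0.001, 0.994, -0.112, 0.001]
contact_force: [-4.2, -2.5, 17.3]
opening: 0.446
grasp_force: 8.3
[ -12.89834428 -102.89874562] [-0.04231147  0.72459553 -0.06480766] 1.2589698858137144
```

```bash
python3 -m pendant '[{"dx":0,"dy":0,"dz":0,"yaw":-0.1},{"dx":0,"dy":0,"dz":0,"yaw":-0.1},{"dx":0,"dy":0,"dz":0,"yaw":-0.1},{"dx":0,"dy":0,"dz":0,"yaw":0}]'; python3 -c "
from h import *
s=manip.observe();print(yaw(s)[0],s['wrist_torque'],s['qpos'][5])"
python3 -m pendant '[{"dx":0,"dy":0,"dz":0,"yaw":-0.1},{"dx":0,"dy":0,"dz":0,"yaw":-0.1},{"dx":0,"dy":0,"dz":0,"yaw":-0.1},{"dx":0,"dy":0,"dz":0,"yaw":0}]'; python3 -c "
from h import *
s=manip.observe();print(yaw(s)[0],s['wrist_torque'],s['qpos'][5])"
```

```text
t: 4.25
tool_pos: [0.5265, -0.2651, 0.0994]
ee_rot: [0.002, 0.964, -0.266, 0.002]
contact_force: [-4.1, -2.9, 16.2]
opening: 0.454
grasp_force: 8.2
[ -30.87264469 -120.87331648] [-0.3935233   0.75635407 -0.03726873] 1.5731010529566787
t: 4.65
tool_pos: [0.5259, -0.2658, 0.0994]
ee_rot: [0.002, 0.911, -0.413, 0.002]
contact_force: [-7.2, -4.5, 16.3]
opening: 0.45
grasp_force: 8.4
[ -48.84262639 -138.84351687] [-0.7059953   1.0077691  -0.02064626] 1.8872444629296508
```

```bash
python3 -m pendant '[{"dx":0,"dy":0,"dz":0,"yaw":-0.1},{"dx":0,"dy":0,"dz":0,"yaw":-0.1},{"dx":0,"dy":0,"dz":0,"yaw":-0.03},{"dx":0,"dy":0,"dz":0,"yaw":0}]'; python3 -c "
from h import *
s=manip.observe();print(yaw(s)[0],s['wrist_torque'],s['qpos'][5])"
python3 -m pendant '[{"dx":0,"dy":0,"dz":0,"yaw":-0.05},{"dx":0,"dy":0,"dz":0,"yaw":0}]'; python3 shot.py w4; python3 -c "
from h import *
s=manip.observe();print(yaw(s)[0],s['wrist_torque'],s['qpos'][5])"
```

```text
t: 5.05
tool_pos: [0.5253, -0.2661, 0.0994]
ee_rot: [0.003, 0.855, -0.519, 0.001]
contact_force: [-7.9, -5.9, 17.5]
opening: 0.452
grasp_force: 8.8
[ -62.55872898 -152.55969483] [-0.83195722  1.22234675 -0.03512925] 2.1268748790210528
t: 5.25
tool_pos: [0.5255, -0.2653, 0.0994]
ee_rot: [0.002, 0.841, -0.542, 0.001]
contact_force: [-7.3, -3.7, 18.3]
opening: 0.448
grasp_force: 9.0
[ -65.56404239 -155.56456194] [-0.58270613  1.11529053 -0.02380803] 2.178910509635323
```

View pics/w4.png

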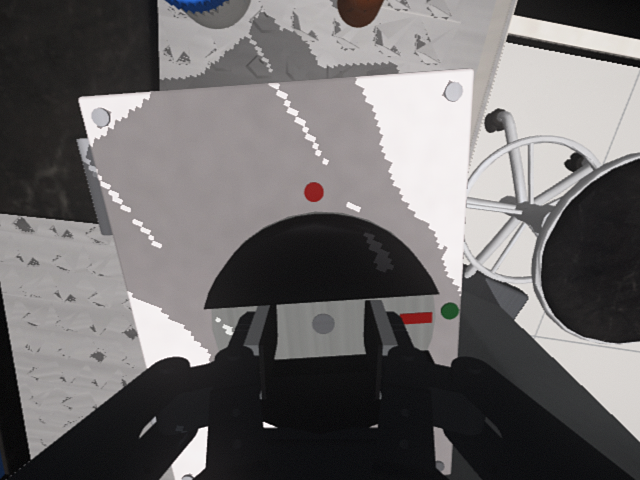

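The slot's red end, at (416,318), now points almost at the green dot (449,311). The hub is at (323,324). I'll compute the remaining angle.

```bash
python3 - <<'E'
from h import *; import pickle
s=pickle.load(open("w4.pkl","rb"));W=cam("wrist",s)
e=lambda v:np.degrees(np.arctan2(v[1],v[0]))
a=atz(W,(323,324),.101);m=atz(W,(416,318),.101);g=atz(W,(449.5,311),.096);r=atz(W,(314,191.5),.096)
print(a,e(m-a),"green",e(g-a),np.linalg.norm(g-a),"red",e(r-a),np.linalg.norm(r-a))
e1,e2=atz(W,(205,308),.115),atz(W,(438,295),.115);print("edge",e(e2-e1))
c=[atz(W,p,.096) for p in((79,98),(473,70))];print("panel edge",e(c[1]-c[0]))
E
```

```text
[ 0.52346372 -0.26251242  0.101     ] -151.44788081354994 green -151.83268057039905 0.05813713648967805 red -61.845833527917044 0.05871980196855315
edge -152.0777390510286
panel edge -151.82329743720828
```

```bash
for i in 1; do python3 -m pendant '[{"dx":0,"dy":0.003,"dz":0,"yaw":-0.05},{"dx":0,"dy":0,"dz":0,"yaw":0}]'; python3 -c "
from h import *
s=manip.observe();print(yaw(s)[0],s['wrist_torque'],s['effort'][5])"; done
python3 -m pendant '[{"dx":0,"dy":0,"dz":0,"yaw":-0.05},{"dx":0,"dy":0,"dz":0,"yaw":0}]';python3 shot.py w5; python3 -c "
from h import *
s=manip.observe();print(yaw(s)[0],s['wrist_torque'],s['effort'][5])"
```

```text
t: 5.5
tool_pos: [0.526, -0.2644, 0.0994]
ee_rot: [0.002, 0.826, -0.563, 0.002]
contact_force: [-5.0, -4.1, 16.4]
opening: 0.453
grasp_force: 8.5
[ -68.59527981 -158.59555798] [-0.54589783  0.9637549  -0.01231637] 0.08434501010924578
t: 5.7
tool_pos: [0.5265, -0.264, 0.0994]
ee_rot: [0.001, 0.811, -0.585, 0.002]
contact_force: [-5.2, -2.8, 15.8]
opening: 0.451
grasp_force: 8.3
[ -71.58096306 -161.58087401] [-0.4377098   0.86645084  0.01060192] -0.02740457304753363
```

View pics/w5.png

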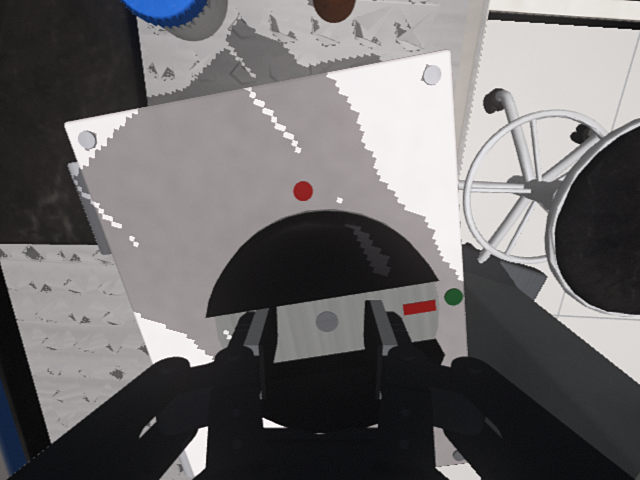

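The slot still lies at about -152° while the tool has turned on to -161.6°, so the fastener is at its stop. One more small nudge to seat it, then straight up with no back-turn.

```bash
python3 -m pendant '[{"dx":0,"dy":0,"dz":0,"yaw":-0.04},{"dx":0,"dy":0,"dz":0,"yaw":0}]'; python3 -c "
from h import *
s=manip.observe();print(yaw(s)[0],s['wrist_torque'],s['effort'][5])"
```

```text
t: 5.95
tool_pos: [0.5267, -0.2633, 0.0994]
ee_rot: [0.001, 0.799, -0.602, 0.002]
contact_force: [-4.7, -0.7, 17.3]
opening: 0.45
grasp_force: 11.2
[ -73.97289207 -163.97269874] [-0.15071435  0.75739759  0.12808492] 0.214578858576715
```

```bash
python3 -m pendant '[{"dx":0,"dy":0,"dz":0.015,"yaw":0},{"dx":0,"dy":0,"dz":0.02,"yaw":0},{"dx":0,"dy":0,"dz":0.05,"yaw":0},{"dx":0,"dy":0,"dz":0.1,"yaw":0},{"dx":0,"dy":0,"dz":0.12,"yaw":0},{"dx":0,"dy":0,"dz":0.1,"yaw":0},{"dx":0,"dy":0,"dz":0,"yaw":0},{"dx":0,"dy":0,"dz":0,"yaw":0}]'; python3 shot.py w6; python3 -c "
from h import *
cv2.imwrite('pics/scene1.png',imaging.snapshot('scene')[:,:,::-1])
cv2.imwrite('pics/end.png',np.hstack([cv2.resize(cv2.imread('pics/w6.png')[60:420,120:600],(400,300)),cv2.resize(cv2.imread('pics/scene1.png')[150:390,160:480],(400,300))]))"
```

```text
t: 6.75
tool_pos: [0.5255, -0.2612, 0.2181]
ee_rot: [-0.0, 0.799, -0.602, 0.0]
contact_force: [-0.6, -0.0, -1.0]
opening: 0.449
grasp_force: 0.0
```

View pics/end.png

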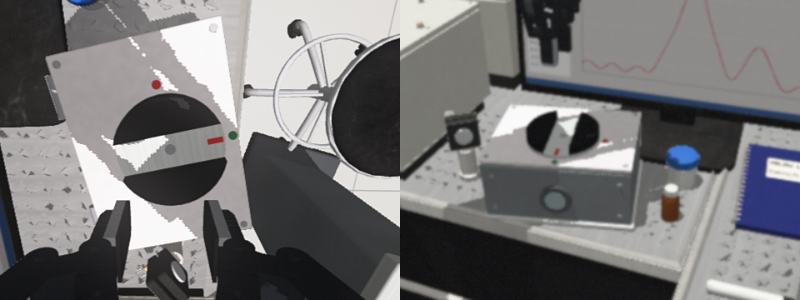

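View pics/w6.png

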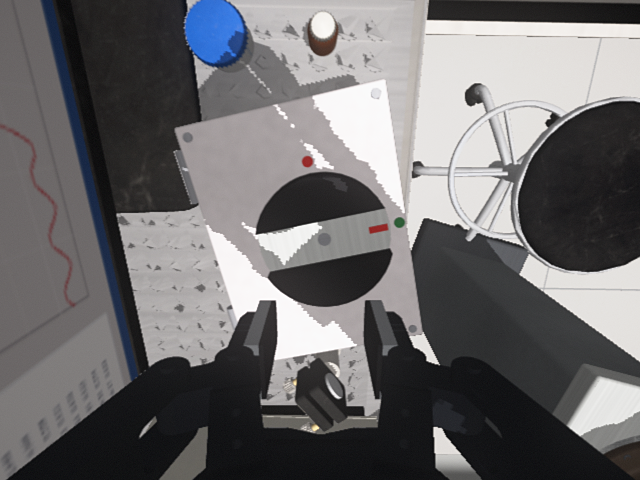

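The panel lies flush. The red mark (378,229) points at the green dot (399,222) from the hub (324,239), and the vial, pot and mount are standing where they were. I'm handing it in.

```bash
python3 -c "
from workcell import manip
print(manip.job_done())"
```

```text
the job is handed in; nothing more can be done
None
```

The panel is shut and the fastener is turned clockwise to its stop at the green dot. The panel stayed down after I lifted clear, nothing was gripped, the vial, pot and mirror mount were not touched, and the job is handed in at about 7 s.

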